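# Lock the glazing pan down

## Task

Push the pan of domed cakes along its rails, away from you, until it is fully home against the far stop; leave both clamps open until it is there. Then flip the left and right clamp levers, in either order, over past upright so that they snap down over the pan, and leave it home and locked. Only push with the fingers: do not lift or tip the pan, and leave everything else on the bench alone.

Things in the scene. Friction and masses are not known exactly. Their poses are not given: they have to be found in the camera images.
- board: white glazing board fixed to the table, 340 (x) x 380 (y) x 12 mm. Origin at the centre of its underside; x points away from the robot along the rails (turned up to 9 deg), y left, z up. On it two aluminium rails 12 mm high, inner faces at y = +-113 mm, from x = -150 to 145 mm, and a far stop bar 22 mm high, near face at x = 145 mm
- home (a point): where the pan's origin is when the pan is fully home against the stop: on the board's top face, 60 mm beyond the board's centre; axes as the board's
- pan: loose aluminium pan 170 (x, along the rails) x 220 (y) mm, walls 28 mm high, with six domed cakes on a rack (36 mm tall in all), 0.5 to 0.85 kg. Origin at the centre of its underside, on the board; near wall's outer face 85 mm before it. 3 mm play to each rail; starts 45 to 80 mm short of the stop. Slides with 2 to 8 N pushed at the middle of its near wall
- left_clamp: steel base of the left clamp, fixed on the board outside the left rail, at varying places along it. Origin on the board's top face, centre of the 54 x 50 mm foot; x points at the pan, z up. The lever pivots about this body's y direction 45 mm above the origin; the cheeks reach 55 mm up
- right_clamp: steel base of the right clamp, fixed on the board outside the right rail, at varying places along it. Origin on the board's top face, centre of the 54 x 50 mm foot; x points at the pan, z up. The lever pivots about this body's y direction 45 mm above the origin; the cheeks reach 55 mm up
- left_lever (a joint): left lever, 0 to 1.4 rad. 0 = open: handle leans 40 deg from vertical away from the pan, short nose up. 0.7 = handle upright, dead centre. 1.4 = locked: handle leans 40 deg over the pan, nose level, its pad 2 mm above the pan's rim. A spring (0.3 N m at the ends, about 3 N at the handle's end) throws it away from dead centre: push the handle from its outer side past upright and it snaps over
- right_lever (a joint): right lever, 0 to 1.4 rad. 0 = open: handle leans 40 deg from vertical away from the pan, short nose up. 0.7 = handle upright, dead centre. 1.4 = locked: handle leans 40 deg over the pan, nose level, its pad 2 mm above the pan's rim. A spring (0.3 N m at the ends, about 3 N at the handle's end) throws it away from dead centre: push the handle from its outer side past upright and it snaps over
- left_tip (a point): end of the left lever's handle: centre of the rounded end of a black grip 20 mm in diameter and 75 mm long. It is 110 mm from the pivot; the steel rod below the grip is 12 mm in diameter. The end is about 141 mm above the table at both ends of the swing and 167 mm when upright
- right_tip (a point): end of the right lever's handle: centre of the rounded end of a black grip 20 mm in diameter and 75 mm long. It is 110 mm from the pivot; the steel rod below the grip is 12 mm in diameter. The end is about 141 mm above the table at both ends of the swing and 167 mm when upright
- nozzle: bystander: steel piping nozzle, a cone 32 mm across and 45 mm tall standing on the board's near left corner; origin at the centre of its underside
- cutter: bystander: steel cutter ring 44 mm across and 35 mm tall on the board's near right corner; origin at the centre of its underside
- bowl: bystander: steel bowl 150 mm across, 65 mm tall, on the table to the left; origin at the centre of its underside
- syrup: bystander: capped clear bottle 60 mm across, 150 mm tall, on the table to the left or right of the board; origin at the centre of its underside
- jar: bystander: amber jar 68 mm across, 85 mm tall, on the table to the left or right of the board; origin at the centre of its underside
- spatula: bystander: spatula 260 mm long lying on the table to the right; its x axis runs along it

How it is judged:
By the outcome, as a careful person would: the job done as asked, in the order asked, and still so for the second after the job is handed in, with the robot touching nothing.
It also fails if it takes over 51 s, if anything falls off the work surface, if the arm or the gripper's body presses on something with over 40 N, if the wrist force passes 120 N, or if a joint passes its speed limit or range.

## Robot

A 6-joint arm with a two-finger parallel gripper is mounted at the origin on the work surface. World frame = base frame: x ahead of the robot, y to its left, z up, the work surface at z = 0. Lengths are in m, angles in rad, forces in N, time in s.
With the tool pointing down it reaches from about 0.35 to 0.975 m from the base axis. Payload 4.9 kg.
Tool frame: the origin (TCP) lies on the centre line of the jaws, within the pads' length; the fingertips stand 17 mm ahead of it and the grasp point (between the pads) lies 2 mm behind it (ctrl.tcp_to_tips is the x of the fingertips in the tool frame, in m); x points along the fingers, z is the direction in which the jaws open and shut, and the axes are right-handed (so a half turn about x gives the same grasp; the last joint's range is limited). The gripper opens to 85 mm and grips with 20 to 120 N. Pads are 22 mm wide; open, the fingers measure 114 mm over their backs; the gripper's body (76 mm by 85 mm) begins 54 mm behind the grasp point. The pads swing forward as they close: fully open they stand 13 mm farther back than shut.
Start: joints at [-1.317, 0.053, 1.613, -0, 1.476, -0.119], TCP at [0.228, -0.582, 0.248] pointing down, gripper open.
Joint ranges: [-3.01, 3.01], [-1.01, 2.22], [0.06, 2.58], [-1.02, 4.17], [0.09, 2.62], [-3.14, 3.14]. Speed limits (rad/s): [2.57, 2.57, 3.14, 3.14, 3.14, 3.14].

## Interface

Orientations are given as a rotation vector (axis times angle).
In Python, from station import ctrl, cams, finder gives the robot as it stands.
- The arm moves only by the tool step_arm, never from a script. Its argument "moves" is a list of rows, each a list of 3 entries, a list of its own where there are three numbers: the shift along the tool's x, y, z in cm, then the turn, a rotation vector about the tool's x, y, z in degrees, then the opening, from 0 (shut) to 1 (fully open). A call has exactly 10 rows; each row is the pose to reach, as a shift and turn from the pose measured when the call began, along the tool's axes at that moment; what a row does not reach only later rows make up. A row lasts 1/12 s, in which the tool goes at most 41.7 mm and 7.16 degrees, less where a joint would pass 70% of its speed; a pose out of reach is approached as far as the arm can. A call with a gripper value outside its range is refused whole. The fingers move at their own pace and stop on an object; "grip_force" is the grip in N (left out, the last holds). Time passes only in rows, so rows that repeat a pose let the fingers close, or fill a call up. It gives the time, the measured TCP pose, the force and the opening at its end, in the units of the state.
- ctrl.get_obs(): the state, without advancing time (a new reading comes with each control period).
- cams.get_image(name): name is "scene" or "top" or "wrist"; returns a dict with "pixels" (384x512x3 uint8, blue, green, red), "fx", "fy", "cx", "cy" (pixels), "position" and "attitude" of the camera in the world. Camera axes: x right, y up, looking along -z (the intrinsics and any distortion apply to the point x, -y, -z); pixel columns grow to the right and rows downward; lengths in m; the calibration is good to about 2 mm. A picture is of the moment at which its call begins. There is no depth.
- ctrl.finish_job(): hands the job in, once; it reports no verdict.
Trained networks look in the newest picture that a camera, given by its name, has taken for a name from the list of things; names that differ only in an ending like _2 or _b are one class to them, and where a whole thing is asked for, a point or a joint stands for the part that bears it (a point fixed in the world has none). Each returns a list of dicts, best first, with "conf" (0 to 1); they miss things now and then, are a little off and sometimes report something else, mostly with a low value. They report only what shows in the picture. A call takes as long as a camera call.
- finder.find_in(camera, name): "at" ([column, row] in pixels, amid what is visible of it).
- finder.regions_of(camera, name): "region" (384x512 bool, what is visible of it) and "at" ([column, row] in pixels, amid what is visible of it).
- finder.tip_of(camera, name): "at" ([column, row] in pixels: a listed point, or the origin of a listed thing).
The state is a dict: "t": time; "q": joint angles; "dq": joint speeds; "effort": joint torques, N m; "tool_pos": TCP position; "tool_rot": TCP orientation; "contact_force": force on the tool from outside, world axes, zero at the start; "wrist_torque": the same for the moment, N m; "opening": finger opening in m.
Only numpy, scipy, OpenCV 4.12 (cv2) and the standard library are available. Lean on these libraries where they do the work, as an engineer would, in place of code of your own. Each camera call takes 0.05 s, during which the arm holds its last target. There are 200 camera calls.

## Working session

There is one attempt and no reset: what is moved stays moved. The work goes in short steps, Python scripts to look and compute and a tool call to move; the robot and the scene stay as the last step left them, time stands still between calls to the robot, and variables do not carry over. Pictures are saved under pics/ and viewed, on a budget of 10 in all, crops included, one or two more only if the job needs it, and the job is handed in when it is done.

Besides the shell and the picture viewer there is one more tool, called after "Call:" as name([rows], argument=value, ...), one row to a line, values as JSON. step_arm: Moves the arm, as the interface text tells. Its arguments: {"type":"object","properties":{"moves":{"type":"array"},"grip_force":{"type":"number"}},"required":["moves"]}

```bash
ls; mkdir -p pics; cat > h.py <<'E'
import numpy as np, cv2
from scipy.spatial.transform import Rotation as R
from station import ctrl,cams,finder
def att(im):
    a=np.array(im["attitude"],float)
    if a.shape==(3,3): return a
    return R.from_rotvec(a).as_matrix() if a.size==3 else R.from_quat(a).as_matrix()
def ray(im,uv):
    d=np.array([(uv[0]-im["cx"])/im["fx"],-(uv[1]-im["cy"])/im["fy"],-1.])
    return np.array(im["position"]),att(im)@d
def atz(im,uv,z):
    p,d=ray(im,uv); return p+d*(z-p[2])/d[2]
def tri(obs):
    A=np.zeros((3,3));b=np.zeros(3)
    for im,uv in obs:
        p,d=ray(im,uv);d=d/np.linalg.norm(d);M=np.eye(3)-np.outer(d,d);A+=M;b+=M@p
    x=np.linalg.solve(A,b)
    return x,[np.linalg.norm(np.cross(x-ray(i,u)[0],ray(i,u)[1]/np.linalg.norm(ray(i,u)[1])))*1000 for i,u in obs]
E
python3 - <<'E'
from h import *
print(ctrl.get_obs()); 
ims={}
for c in("top","scene"):
    im=ims[c]=cams.get_image(c);cv2.imwrite(f"pics/{c}0.png",im["pixels"]);print(c,{k:v for k,v in im.items() if k!="pixels"})
Z=dict(board=0,home=.012,pan=.012,left_clamp=.012,right_clamp=.012,left_tip=.141,right_tip=.141,nozzle=.012,cutter=.012,bowl=0,syrup=0,jar=0,spatula=0)
for n in Z:
    o=[]
    for c in ims:
        r=finder.tip_of(c,n)
        if r: o.append((ims[c],r[0]["at"])); print(n,c,np.round(r[0]["at"],1),round(r[0]["conf"],2),atz(ims[c],r[0]["at"],Z[n]).round(3))
    if len(o)==2: print("   tri",[np.round(v,3) for v in tri(o)])
E
```

```text
pics
{'t': 0.0, 'q': array([-1.31699088e+00,  5.33635976e-02,  1.61431996e+00,  1.77472265e-05,
        1.47597499e+00, -1.18990431e-01]), 'dq': array([ 8.97831315e-04, -7.20917736e-04, -1.55642124e-03,  3.43859831e-04,
        6.38287623e-05, -1.39590863e-04]), 'effort': array([-1.12815364e-03, -3.93680334e+01, -3.70177174e+01, -3.07545424e-04,
        7.03406346e-03, -8.84938970e-06]), 'tool_pos': array([ 0.22749855, -0.58148935,  0.24704329]), 'tool_rot': array([ 0.9316959 ,  1.36439495, -0.92943079]), 'contact_force': array([ 0.08634111,  0.69132692, -0.58045622]), 'wrist_torque': array([ 0.02410342,  0.010748  , -0.00888807]), 'opening': 0.08571338319973511}
top {'fx': 450.20521088786467, 'fy': 450.20521088786467, 'cx': 255.3510012424801, 'cy': 186.0731294644396, 'position': array([ 0.21208074, -0.02585753,  1.44112482]), 'attitude': array([ 0.15607897, -0.15077729, -1.59135037])}
scene {'fx': 348.83570229224165, 'fy': 348.83570229224165, 'cx': 250.32967292241935, 'cy': 195.9373740892342, 'position': array([ 0.97725026, -0.04197096,  0.90786546]), 'attitude': array([0.45290551, 
[... 1394 characters left out ...]
.082,  0.018]), array([1.869, 1.869])]
bowl top [142.9 234.6] 0.78 [0.348 0.339 0.   ]
bowl scene [358.4 176.7] 0.79 [0.349 0.34  0.   ]
   tri [array([ 0.348,  0.34 , -0.001]), array([0.703, 0.703])]
syrup top [386.8 175.6] 0.79 [ 0.52  -0.455  0.   ]
syrup scene [ 99.8 238.2] 0.7 [ 0.524 -0.446  0.   ]
   tri [array([ 0.52 , -0.453, -0.007]), array([4.187, 4.187])]
jar top [117.1 188.5] 0.95 [0.5   0.427 0.   ]
jar scene [399.7 214.4] 0.73 [0.492 0.433 0.   ]
   tri [array([0.498, 0.425, 0.013]), array([1.798, 1.798])]
spatula top [370.6 219.7] 0.66 [ 0.376 -0.392  0.   ]
spatula scene [128.8 198.6] 0.83 [ 0.393 -0.381  0.   ]
   tri [array([ 0.378, -0.394, -0.023]), array([4.018, 4.018])]
```

```bash
python3 - <<'E'
import cv2
a=cv2.imread("pics/top0.png")[100:260,80:430];b=cv2.imread("pics/scene0.png")[140:330,150:430]
cv2.imwrite("pics/c1.png",cv2.resize(a,None,fx=2.25,fy=2.25,interpolation=3))
cv2.imwrite("pics/c2.png",cv2.resize(b,None,fx=2.8,fy=2.8,interpolation=3))
E
```

```text
(no output)
```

View pics/c1.png

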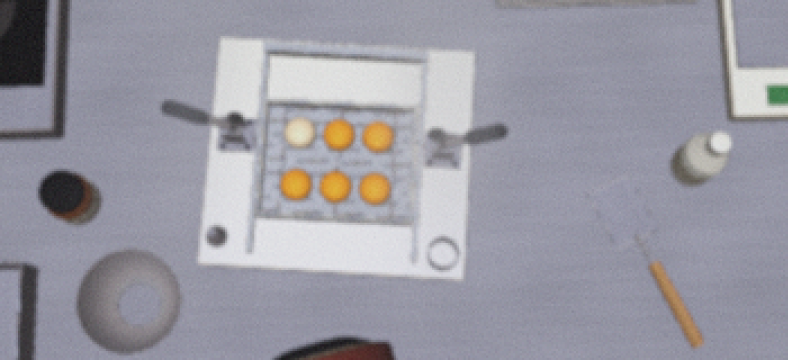

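View pics/c2.png

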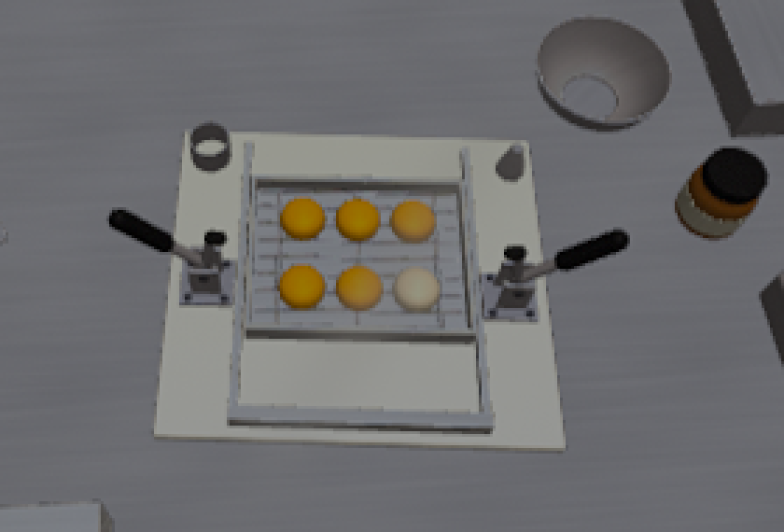

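Both views show the pan short of the stop with the levers leaning outward. The board corners are at c1 (219,37), (474,52), (463,279), (199,263). I'll fit the board pose from these.

```bash
cat >> h.py <<'E'
E
python3 - <<'E'
from h import *
from scipy.optimize import least_squares
T=cams.get_image("top");S=cams.get_image("scene")
c1=lambda u,v:(u/2.25+80-.3,v/2.25+100-.3); c2=lambda u,v:(u/2.8+150-.3,v/2.8+140-.3)
# corners order: far-left, far-right, near-right, near-left
L=np.array([[.17,.19],[.17,-.19],[-.17,-.19],[-.17,.19]])
tp=[atz(T,c1(*p),.012)[:2] for p in[(219,37),(474,52),(463,279),(199,263)]]
sp=[atz(S,c2(*p),.012)[:2] for p in[(565,450),(155,436),(186,130),(528,142)]]
print(np.round(tp,3).tolist(),np.round(sp,3).tolist())
def pos(p):
    c,s=np.cos(p[2]),np.sin(p[2]);return L@np.array([[c,s],[-s,c]])+p[:2]
for nm,d in(("top",tp),("scene",sp),("both",None)):
    f=(lambda p:(pos(p)-d).ravel()) if d is not None else (lambda p:np.r_[(pos(p)-tp).ravel(),(pos(p)-sp).ravel()])
    r=least_squares(f,[.55,.05,0]);print(nm,r.x.round(4),np.degrees(r.x[2]).round(2),(r.fun*1000).round(1))
p=r.x;c,s=np.cos(p[2]),np.sin(p[2]);B=np.array([[c,-s],[s,c]])
inv=lambda x:(B.T@(np.array(x)[:2]-p[:2])).round(4)
print("home",(B@[.06,0]+p[:2]).round(3))
# pan near wall top outer edge mid: c1 (256..413, 217..223), z=.04 ; scene near edge (258,180)-(465,182)
print("pan near edge top",inv(atz(T,c1(256,216),.04)),inv(atz(T,c1(413,223),.04)),"scene",inv(atz(S,c2(257,178),.04)),inv(atz(S,c2(465,181),.04)))
print("far rim",inv(atz(T,c1(264,103),.04)),inv(atz(T,c1(415,109),.04)),inv(atz(S,c2(245,337),.04)),inv(atz(S,c2(475,341),.04)))
for n,a,b in(("L",(166,106),(620,240)),("R",(503,131),(119,217))):
    x,e=tri([(T,c1(*a)),(S,c2(*b))]);print(n,x.round(3),np.round(e,1),"board",inv(x),inv(atz(T,c1(*a),.141)),inv(atz(S,c2(*b),.141)))
for n in("left_clamp","right_clamp"):
    for cm,im in(("top",T),("scene",S)):
        q=finder.tip_of(cm,n)
        if q: print(n,cm,inv(atz(im,q[0]["at"],.012)))
E
```

```text
[[0.739, 0.231], [0.705, -0.147], [0.369, -0.117], [0.402, 0.257]] [[0.74, 0.232], [0.707, -0.142], [0.37, -0.113], [0.405, 0.262]]
top [ 0.5539  0.0559 -0.0851] -4.87 [ 0.4 -0.1  1.9 -1.3 -1.  -1.6 -1.3  3.1]
scene [ 0.5555  0.06   -0.0892] -5.11 [ 1.6  1.8  0.5 -2.7 -0.2 -1.4 -1.9  2.4]
both [ 0.5547  0.0579 -0.0871] -4.99 [ 1.6  1.6  2.3  0.4 -0.6  0.8 -0.1  5.5  0.4  0.1  0.1 -4.5 -0.7 -3.9
 -3.1 -0. ]
home [0.615 0.053]
pan near edge top [-0.1016  0.1053] [-0.0982 -0.1155] scene [-0.0936 -0.1034] [-0.0975  0.1122]
far rim [0.0632 0.1083] [ 0.0673 -0.1087] [ 0.0815 -0.1066] [0.0781 0.1098]
L [0.596 0.278 0.144] [0.8 0.8] board [0.0219 0.2224] [0.0226 0.2225] [0.02   0.2246]
R [ 0.549 -0.166  0.144] [3.6 3.6] board [ 0.0139 -0.2233] [ 0.0152 -0.2271] [ 0.0123 -0.2201]
left_clamp top [0.0225 0.1389]
left_clamp scene [0.0275 0.1477]
right_clamp top [ 0.0321 -0.149 ]
right_clamp scene [ 0.0087 -0.1491]
```

```bash
cat >> h.py <<'E'
P=np.array([.5547,.0579]);YAW=-.0871
B=np.array([[np.cos(YAW),-np.sin(YAW)],[np.sin(YAW),np.cos(YAW)]])
def w(xb,yb,z): return np.r_[B@[xb,yb]+P,z]
def inv(x): return np.r_[B.T@(np.array(x)[:2]-P),x[2]]
def go(xb,yb,z,flip=0):
    "shift (cm) / turn (deg) in current tool axes to board-frame target, jaw axis along board y"
    o=ctrl.get_obs();M=R.from_rotvec(o["tool_rot"])
    best=None
    for s in(1,-1):
        zt=np.r_[B@[0,s],0];xt=np.array([0,0,-1.]);yt=np.cross(zt,xt)
        t=R.from_matrix(np.c_[xt,yt,zt]);r=(M.inv()*t).as_rotvec(degrees=True)
        if best is None or np.linalg.norm(r)<np.linalg.norm(best): best=r
    d=M.as_matrix().T@(w(xb,yb,z)-o["tool_pos"])*100
    print("t",round(o["t"],2),"board",inv(o["tool_pos"]).round(4),"F",o["contact_force"].round(1),"shift",d.round(2),"turn",best.round(1),"q6",o["q"][5].round(2))
    return d,best
E
python3 - <<'E'
from h import *
print(ctrl.tcp_to_tips, R.from_rotvec(ctrl.get_obs()["tool_rot"]).as_matrix().round(3).tolist())
go(-.132,0,.20)
E
```

```text
0.017 [[-0.0, 0.931, 0.364], [0.0, 0.364, -0.931], [-1.0, -0.0, -0.0]]
t 1.7 board [-0.2701 -0.666   0.2483] F [0.2 0.1 0.2] shift [  4.83  41.94 -53.54] turn [26.4 -0.   0. ] q6 -0.12
```

Call:
step_arm([
  [[0,42,-53.5],[26.4,0,0],0],
  [[0,42,-53.5],[26.4,0,0],0],
  [[0,42,-53.5],[26.4,0,0],0],
  [[0,42,-53.5],[26.4,0,0],0],
  [[0,42,-53.5],[26.4,0,0],0],
  [[0,42,-53.5],[26.4,0,0],0],
  [[0,42,-53.5],[26.4,0,0],0],
  [[0,42,-53.5],[26.4,0,0],0],
  [[0,42,-53.5],[26.4,0,0],0],
  [[0,42,-53.5],[26.4,0,0],0],
], grip_force=40)

```text
t: 2.53
tool_pos: [0.3479, -0.1813, 0.2486]
tool_rot: [1.274, 1.165, -1.274]
contact_force: [1.3, 0.5, 0.4]
opening: 0.0
```

```bash
python3 -c "
from h import *
go(-.132,0,.12)"
```

```text
t 2.53 board [-0.1852 -0.2563  0.2486] F [1.3 0.5 0.4] shift [ 12.85   5.26 -25.65] turn [-0.1  0.  -0.1] q6 0.99
```

Call:
step_arm([
  [[0,5.3,-25.6],[0,0,0],0],
  [[0,5.3,-25.6],[0,0,0],0],
  [[0,5.3,-25.6],[0,0,0],0],
  [[0,5.3,-25.6],[0,0,0],0],
  [[6,5.3,-25.6],[0,0,0],0],
  [[12.8,5.3,-25.6],[0,0,0],0],
  [[12.8,5.3,-25.6],[0,0,0],0],
  [[12.8,5.3,-25.6],[0,0,0],0],
  [[12.8,5.3,-25.6],[0,0,0],0],
  [[12.8,5.3,-25.6],[0,0,0],0],
])

```text
t: 3.37
tool_pos: [0.4219, 0.0695, 0.1183]
tool_rot: [1.27, 1.169, -1.276]
contact_force: [0.4, -0.4, 1.4]
opening: -0.0001
```

```bash
python3 -c "
from h import *
go(-.132,0,.039)
im=cams.get_image('wrist');cv2.imwrite('pics/w1.png',im['pixels']);print(im['position'],im['fx'])
for n in ('pan','home','left_tip','right_tip'):
  print(n,[(np.round(r['at']),round(r['conf'],2)) for r in finder.tip_of('wrist',n)[:1]])"
```

```text
t 3.37 board [-0.1333 -0.      0.1183] F [ 0.4 -0.4  1.4] shift [ 7.93  0.16 -0.01] turn [0.  0.1 0.2] q6 1.65
[0.50544038 0.06242338 0.24386295] 266.91980898623245
pan [(array([256.,  52.]), 0.96)]
home []
left_tip []
right_tip []
```

View pics/w1.png

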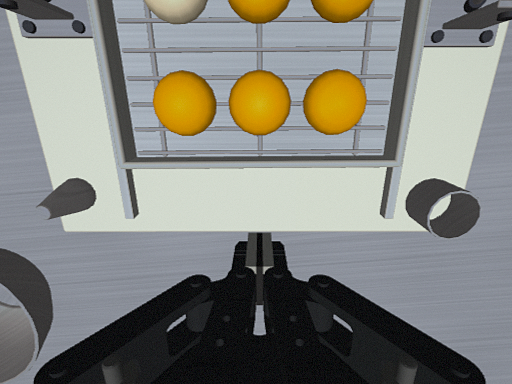

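The pan's near wall runs along row ~165, columns 122–402, and the shut fingers are centred on it at column 260. Next I descend and push.

Call:
step_arm([
  [[4,0,0],[0,0,0],0],
  [[8,0,0],[0,0,0],0],
  [[8,0,0],[0,0,0],0],
  [[8,0,0],[0,0,0],0],
  [[8,0.5,0],[0,0,0],0],
  [[8,1,0],[0,0,0],0],
  [[8,1.5,0],[0,0,0],0],
  [[8,2,0],[0,0,0],0],
  [[8,2.5,0],[0,0,0],0],
  [[8,3,0],[0,0,0],0],
])

```text
t: 4.45
tool_pos: [0.4552, 0.0655, 0.0441]
tool_rot: [1.276, 1.163, -1.274]
contact_force: [-8.4, 0.1, 5.1]
opening: 0.0001
```

```bash
python3 -c "
from h import *
go(-.036,0,.039)
im=cams.get_image('wrist');cv2.imwrite('pics/w2.png',im['pixels'])"
```

```text
t 4.45 board [-0.0998 -0.0011  0.0441] F [-8.4  0.1  5.1] shift [ 0.53  6.38 -0.13] turn [-0.2  0.  -0.1] q6 1.64
```

Call:
step_arm([
  [[0,0.5,0],[0,0,0],0],
  [[0,1,0],[0,0,0],0],
  [[0,1.5,0],[0,0,0],0],
  [[0,2,-0.1],[0,0,0],0],
  [[0,2.5,-0.1],[0,0,0],0],
  [[0,3,-0.1],[0,0,0],0],
  [[0,3.4,-0.1],[0,0,0],0],
  [[0,3.8,-0.1],[0,0,0],0],
  [[0,4.2,-0.1],[0,0,0],0],
  [[0,4.5,-0.1],[0,0,0],0],
])

```text
t: 5.33
tool_pos: [0.5019, 0.0622, 0.0444]
tool_rot: [1.278, 1.161, -1.271]
contact_force: [-3.5, 0.1, -1.5]
opening: -0.0
```

```bash
python3 -c "
from h import *
go(-.036,0,.044)
im=cams.get_image('wrist');cv2.imwrite('pics/w3.png',im['pixels'])"
```

```text
t 5.33 board [-0.053  -0.0003  0.0444] F [-3.5  0.1 -1.5] shift [ 0.05  1.7  -0.04] turn [-0.2  0.  -0.3] q6 1.64
```

View pics/w3.png

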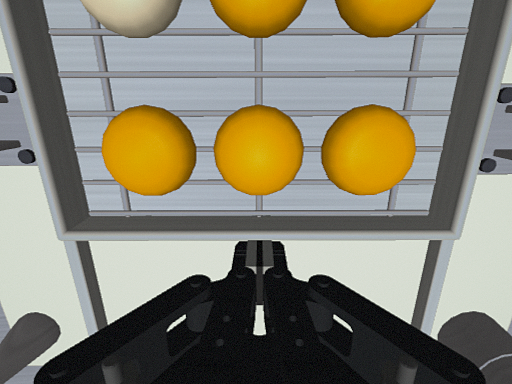

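The pan is square to the rails (wall at row ~236) and in contact with the fingers. I'll keep pushing, more slowly.

Call:
step_arm([
  [[0,0.3,0],[0,0,0],0],
  [[0,0.6,0],[0,0,0],0],
  [[0,0.9,0],[0,0,0],0],
  [[0,1.1,0],[0,0,0],0],
  [[0,1.3,0],[0,0,0],0],
  [[0,1.4,0],[0,0,0],0],
  [[0,1.5,0],[0,0,0],0],
  [[0,1.6,0],[0,0,0],0],
  [[0,1.7,0],[0,0,0],0],
  [[0,1.8,0],[0,0,0],0],
])

```text
t: 6.22
tool_pos: [0.5173, 0.0608, 0.0446]
tool_rot: [1.273, 1.167, -1.278]
contact_force: [-18.2, 1.3, 13.5]
opening: -0.0
```

```bash
python3 -c "
from h import *
go(-.036,0,.044)"
```

```text
t 6.22 board [-0.0375 -0.0004  0.0446] F [-18.2   1.3  13.5] shift [ 0.06  0.15 -0.04] turn [-0.2  0.   0.2] q6 1.64
```

Call:
step_arm([
  [[0,0.05,0],[0,0,0],0],
  [[0,0.1,0],[0,0,0],0],
  [[0,0.15,0],[0,0,0],0],
  [[0,0.2,0],[0,0,0],0],
  [[0,0.25,0],[0,0,0],0],
  [[0,0.3,0],[0,0,0],0],
  [[0,0.3,0],[0,0,0],0],
  [[0,0.3,0],[0,0,0],0],
  [[0,0.3,0],[0,0,0],0],
  [[0,0.3,0],[0,0,0],0],
])

```text
t: 7.05
tool_pos: [0.5175, 0.0607, 0.0447]
tool_rot: [1.269, 1.173, -1.284]
contact_force: [-16.9, 0.5, 11.0]
opening: 0.0004
```

```bash
python3 -c "
from h import *
go(-.06,0,.044)
im=cams.get_image('scene');cv2.imwrite('pics/s2.png',cv2.resize(im['pixels'][140:330,150:430],None,fx=2.8,fy=2.8,interpolation=3))"
```

```text
t 7.05 board [-0.0373 -0.0005  0.0447] F [-16.9   0.5  11. ] shift [ 0.1  -2.27 -0.04] turn [-0.2  0.1  0.6] q6 1.64
```

View pics/s2.png

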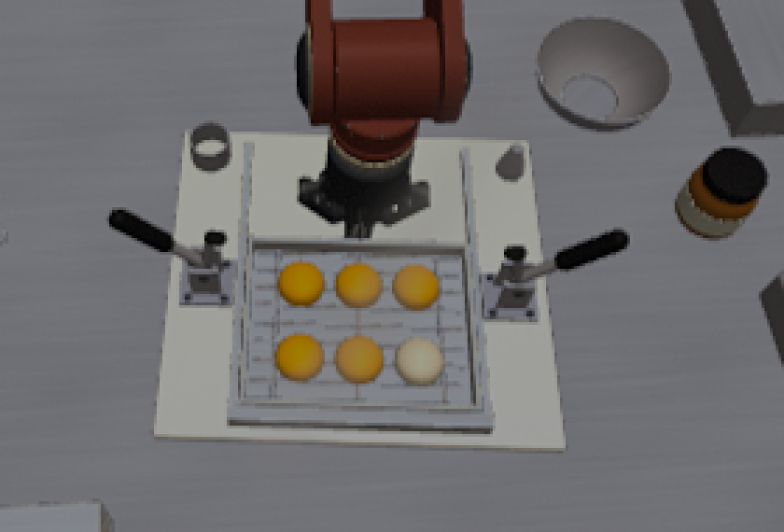

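The pan is home: it bears on the stop at scene rows 405–415 and stalls under 17 N. Next I back off, rise and go to the left lever.

Call:
step_arm([
  [[0,-1,0],[0,0,0],0],
  [[0,-2.2,0],[0,0,0],0],
  [[0,-2.2,0],[0,0,0],0],
  [[-4,-2.2,0],[0,0,0],0],
  [[-8,-2.2,0],[0,0,0],0],
  [[-12,-2.2,0],[0,0,0],0],
  [[-16,-2.2,0],[0,0,0],0],
  [[-20,-2.2,0],[0,0,0],0],
  [[-20,-2.2,0],[0,0,0],0],
  [[-20,-2.2,0],[0,0,0],0],
])

```text
t: 7.93
tool_pos: [0.5009, 0.0626, 0.25]
tool_rot: [1.274, 1.165, -1.275]
contact_force: [0.0, -0.7, -1.7]
opening: -0.0001
```

```bash
python3 -c "
from h import *
go(.022,.285,.132)"
```

```text
t 7.93 board [-0.054  0.     0.25 ] F [ 0.  -0.7 -1.7] shift [ 11.78   7.53 -28.53] turn [-0.2  0.   0. ] q6 1.64
```

Call:
step_arm([
  [[0,7.5,-28.5],[0,0,0],0],
  [[0,7.5,-28.5],[0,0,0],0],
  [[0,7.5,-28.5],[0,0,0],0],
  [[0,7.5,-28.5],[0,0,0],0],
  [[0,7.5,-28.5],[0,0,0],0],
  [[0,7.5,-28.5],[0,0,0],0],
  [[0,7.5,-28.5],[0,0,0],0],
  [[0,7.5,-28.5],[0,0,0],0],
  [[0,7.5,-28.5],[0,0,0],0],
  [[0,7.5,-28.5],[0,0,0],0],
])

```text
t: 8.77
tool_pos: [0.6009, 0.3395, 0.2478]
tool_rot: [1.272, 1.165, -1.277]
contact_force: [0.1, -0.8, 0.3]
opening: -0.0003
```

```bash
python3 -c "
from h import *
go(.022,.285,.132)
im=cams.get_image('wrist');cv2.imwrite('pics/w4.png',im['pixels'])
r=finder.tip_of('wrist','left_tip')
if r: print(r[0]['at'],r[0]['conf'],inv(atz(im,r[0]['at'],.141)))
r=finder.tip_of('wrist','left_clamp')
if r: print(r[0]['at'],r[0]['conf'],inv(atz(im,r[0]['at'],.012)))"
```

```text
t 8.77 board [0.0215 0.2846 0.2478] F [ 0.1 -0.8  0.3] shift [11.58  0.07 -0.07] turn [-0.1  0.1  0.1] q6 2.07
[329.6, 198.0] 0.55 [0.01943925 0.21904032 0.141     ]
[356.3, 166.6] 0.7 [0.01823453 0.14936751 0.012     ]
```

View pics/w4.png

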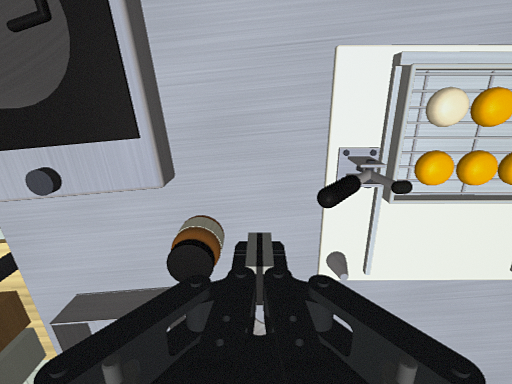

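The left tip checks at board (0.019, 0.219), px (330,198), as expected. I'll descend beside it, then push inward.

Call:
step_arm([
  [[4,-0.2,0],[0,0,0],0],
  [[8,-0.2,0],[0,0,0],0],
  [[11.6,-0.2,0],[0,0,0],0],
  [[11.6,-0.2,0],[0,0,0],0],
  [[11.6,-0.2,1],[0,0,0],0],
  [[11.6,-0.2,2],[0,0,0],0],
  [[11.6,-0.2,3],[0,0,0],0],
  [[11.6,-0.2,4],[0,0,0],0],
  [[11.6,-0.2,5],[0,0,0],0],
  [[11.6,-0.2,6],[0,0,0],0],
])

```text
t: 9.75
tool_pos: [0.5966, 0.2805, 0.1397]
tool_rot: [1.286, 1.163, -1.266]
contact_force: [0.6, 7.0, 8.6]
opening: -0.0005
```

```bash
python3 -c "
from h import *
go(.02,.12,.132)"
```

```text
t 9.75 board [0.0223 0.2254 0.1397] F [0.6 7.  8.6] shift [ 0.69 -0.19 10.54] turn [-0.3 -0.4 -0.5] q6 1.99
```

Call:
step_arm([
  [[0,-0.2,1],[0,0,0],0],
  [[0,-0.2,2],[0,0,0],0],
  [[0,-0.2,3],[0,0,0],0],
  [[0,-0.2,4],[0,0,0],0],
  [[0,-0.2,5],[0,0,0],0],
  [[0,-0.2,6],[0,0,0],0],
  [[0,-0.2,7],[0,0,0],0],
  [[0,-0.2,8],[0,0,0],0],
  [[0,-0.2,9],[0,0,0],0],
  [[0,-0.2,10],[0,0,0],0],
])

```text
t: 10.58
tool_pos: [0.5847, 0.1797, 0.1382]
tool_rot: [1.286, 1.163, -1.268]
contact_force: [-0.7, -0.6, -0.1]
opening: -0.0002
```

```bash
python3 -c "
from h import *
go(.02,.2,.26)
im=cams.get_image('scene');cv2.imwrite('pics/s3.png',cv2.resize(im['pixels'][140:330,150:430],None,fx=2.8,fy=2.8,interpolation=3))
r=finder.tip_of('scene','left_tip')
if r: print(r[0]['at'],r[0]['conf'],inv(atz(im,r[0]['at'],.141)))"
```

```text
t 10.58 board [0.0193 0.1239 0.1382] F [-0.7 -0.6 -0.1] shift [-12.12   0.12  -7.69] turn [-0.3 -0.4 -0.4] q6 1.84
[314.7, 223.5] 0.52 [0.01953471 0.08547448 0.141     ]
```

View pics/s3.png

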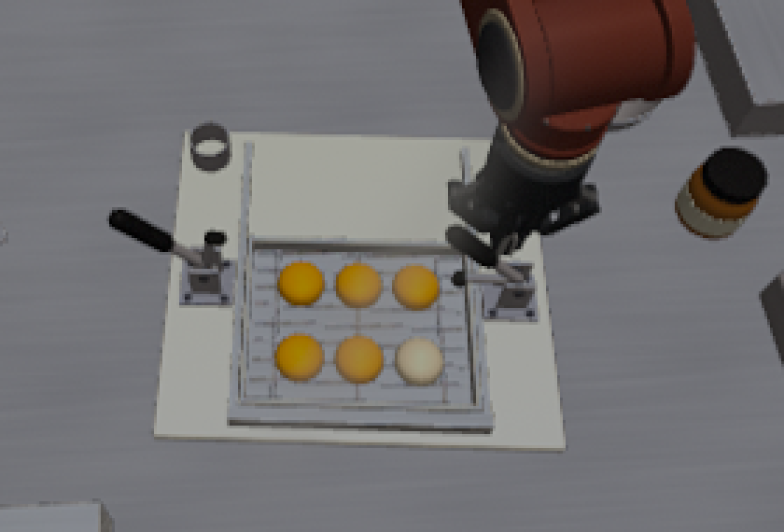

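The left lever has snapped over: its tip is at board y 0.085 and the nose pad is at the rim (460,278). Next I rise and cross to the right lever.

Call:
step_arm([
  [[-4,0,-2],[0,0,0],0],
  [[-8,0,-2],[0,0,0],0],
  [[-12,0,-2],[0,0,0],0],
  [[-12,0,-2],[0,0,0],0],
  [[-12,0,3],[0,0,0],0],
  [[-12,0,7],[0,0,0],0],
  [[-12,0,11],[0,0,0],0],
  [[-12,0,15],[0,0,0],0],
  [[-12,0,19],[0,0,0],0],
  [[-12,0,23],[0,0,0],0],
])

```text
t: 11.52
tool_pos: [0.5617, -0.052, 0.2557]
tool_rot: [1.286, 1.163, -1.269]
contact_force: [1.3, -0.5, 0.3]
opening: 0.0
```

```bash
python3 -c "
from h import *
go(.014,-.285,.25)"
```

```text
t 11.52 board [ 0.0166 -0.1089  0.2557] F [ 1.3 -0.5  0.3] shift [ 0.44 -0.15 17.61] turn [-0.3 -0.4 -0.4] q6 1.44
```

Call:
step_arm([
  [[0,-0.2,4],[0,0,0],0],
  [[0,-0.2,8],[0,0,0],0],
  [[0,-0.2,12],[0,0,0],0],
  [[0,-0.2,16],[0,0,0],0],
  [[0,-0.2,17.6],[-0.3,-0.4,-0.4],0],
  [[0,-0.2,17.6],[-0.3,-0.4,-0.4],0],
  [[0,-0.2,17.6],[-0.3,-0.4,-0.4],0],
  [[0,-0.2,17.6],[-0.3,-0.4,-0.4],0],
  [[0,-0.2,17.6],[-0.3,-0.4,-0.4],0],
  [[0,-0.2,17.6],[-0.3,-0.4,-0.4],0],
])

```text
t: 12.35
tool_pos: [0.5437, -0.2257, 0.2544]
tool_rot: [1.273, 1.168, -1.272]
contact_force: [0.6, 0.7, -0.7]
opening: 0.0
```

```bash
python3 -c "
from h import *
go(.014,-.285,.132)
im=cams.get_image('wrist');cv2.imwrite('pics/w5.png',im['pixels'])
r=finder.tip_of('wrist','right_tip')
if r: print(r[0]['at'],r[0]['conf'],inv(atz(im,r[0]['at'],.141)))
r=finder.tip_of('wrist','right_clamp')
if r: print(r[0]['at'],r[0]['conf'],inv(atz(im,r[0]['at'],.012)))"
```

```text
t 12.35 board [ 0.0137 -0.2835  0.2544] F [ 0.6  0.7 -0.7] shift [12.24  0.03  0.15] turn [ 0.1 -0.   0. ] q6 1.14
[192.2, 194.9] 0.92 [ 0.01264282 -0.21973045  0.141     ]
[164.5, 162.5] 0.9 [ 0.01535775 -0.15030535  0.012     ]
```

View pics/w5.png

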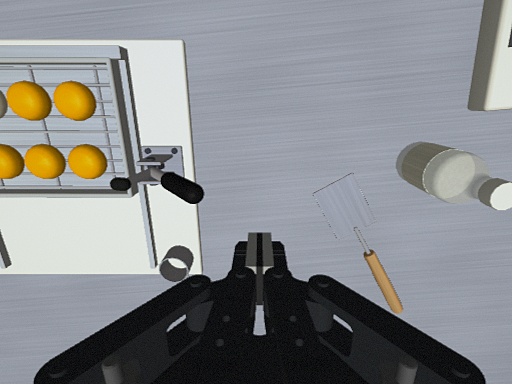

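The right lever is open at px (192,195), board (0.013, -0.220), and the space beside it is clear.

Call:
step_arm([
  [[4,0,0],[0,0,0],0],
  [[8,0,0],[0,0,0],0],
  [[12.2,0,0],[0,0,0],0],
  [[12.2,0,0],[0,0,0],0],
  [[12.2,0,-1],[0,0,0],0],
  [[12.2,0,-2],[0,0,0],0],
  [[12.2,0,-3],[0,0,0],0],
  [[12.2,0,-4],[0,0,0],0],
  [[12.2,0,-5],[0,0,0],0],
  [[12.2,0,-6],[0,0,0],0],
])

```text
t: 13.33
tool_pos: [0.5519, -0.1688, 0.1383]
tool_rot: [1.27, 1.154, -1.269]
contact_force: [-5.8, -17.6, 26.2]
opening: -0.0003
```

```bash
python3 -c "
from h import *
go(.014,-.12,.135)"
```

```text
t 13.33 board [ 0.017  -0.2261  0.1383] F [ -5.8 -17.6  26.2] shift [  0.24  -0.28 -10.61] turn [ 0.1  0.5 -0.5] q6 1.23
```

Contact is somewhat harder here, so I'll ease the tool up a little while pushing on.

Call:
step_arm([
  [[-0.4,-0.3,0],[0,0,0],0],
  [[-0.4,-0.3,-1],[0,0,0],0],
  [[-0.4,-0.3,-2],[0,0,0],0],
  [[-0.4,-0.3,-3],[0,0,0],0],
  [[-0.4,-0.3,-4],[0,0,0],0],
  [[-0.4,-0.3,-5.2],[0,0,0],0],
  [[-0.4,-0.3,-6.4],[0,0,0],0],
  [[-0.4,-0.3,-7.6],[0,0,0],0],
  [[-0.4,-0.3,-8.8],[0,0,0],0],
  [[-0.4,-0.3,-10],[0,0,0],0],
])

```text
t: 14.17
tool_pos: [0.557, -0.0672, 0.141]
tool_rot: [1.269, 1.155, -1.27]
contact_force: [-0.1, 0.5, -0.5]
opening: 0.0002
```

```bash
python3 -c "
from h import *
go(.014,-.12,.135)"
```

```text
t 14.17 board [ 0.0132 -0.1244  0.141 ] F [-0.1  0.5 -0.5] shift [ 0.6   0.07 -0.45] turn [ 0.1  0.5 -0.5] q6 1.41
```

Contact has gone, so it has probably snapped over. I'll retreat up and back to the near right, clear of both levers.

Call:
step_arm([
  [[-4,0,2],[0,0,0],0],
  [[-8,0,2],[0,0,0],0],
  [[-12,0,2],[0,0,0],0],
  [[-14,0,4],[0,0,0],0],
  [[-14,0,8],[0,0,0],0],
  [[-14,-3,12],[0,0,0],0],
  [[-14,-4,16],[0,0,0],0],
  [[-14,-4,20],[0,0,0],0],
  [[-14,-4,22],[0,0,0],0],
  [[-14,-4,22],[0,0,0],0],
])

```text
t: 15.0
tool_pos: [0.4961, -0.285, 0.2812]
tool_rot: [1.272, 1.154, -1.275]
contact_force: [-0.5, 0.4, 0.1]
opening: -0.0002
```

```bash
python3 -c "
from h import *
ims={c:cams.get_image(c) for c in('top','scene')}
o=ctrl.get_obs();print(o['t'],o['tool_pos'].round(3),o['contact_force'].round(1))
for n,z in(('left_tip',.141),('right_tip',.141),('pan',.012),('home',.012)):
  for c in ims:
    r=finder.tip_of(c,n)
    if r: print(n,c,round(r[0]['conf'],2),inv(atz(ims[c],r[0]['at'],z)).round(3))
cv2.imwrite('pics/s4.png',cv2.resize(ims['scene']['pixels'][140:330,150:430],None,fx=2.8,fy=2.8,interpolation=3))"
```

```text
15.1 [ 0.497 -0.282  0.281] [ 0.8 -0.  -0.1]
left_tip top 0.48 [0.02  0.08  0.141]
left_tip scene 0.5 [0.023 0.075 0.141]
right_tip top 0.55 [ 0.018 -0.086  0.141]
right_tip scene 0.88 [ 0.015 -0.074  0.141]
pan top 0.71 [ 0.056 -0.001  0.012]
pan scene 0.56 [ 0.057 -0.006  0.012]
home scene 0.63 [-0.046  0.104  0.012]
```

View pics/s4.png

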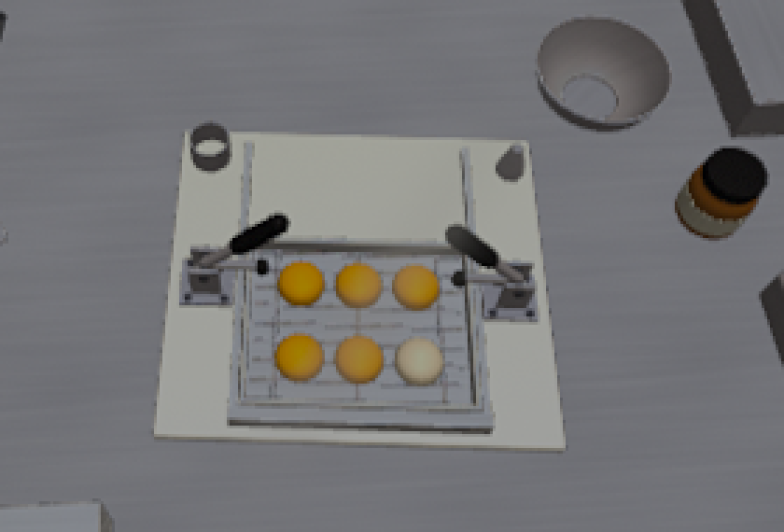

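Both levers lie over the pan with their pads at the rim, at (262,267) and (460,278). The pan is in the same place as when it stalled on the stop, and the bystanders haven't moved. Handing in.

```bash
python3 -c "
from h import *
print(ctrl.finish_job())"
```

```text
the job is handed in; nothing more can be done
None
```

I pushed the pan home along its rails with the shut fingers, then flipped the left clamp lever and then the right. I handed the job in at about 15 s, well under the 51 s limit, with the arm clear of everything.

- **Pan home:** it stopped moving under about 17 N against the far stop, and the final picture shows it in the same place. The networks put its centre at x = 56–57 mm on the board, against a nominal 60 mm. That gap is within the few millimetres of error in my board fit.
- **Clamps locked:** both handle ends measured 74–86 mm from the board's centre line, where about 80 mm is expected when locked. Both pads showed over the pan's rim.
- **Bystanders:** the nozzle, cutter, bowl and jar looked unmoved in the final picture. The syrup bottle and spatula were outside that crop, so I did not recheck them at the end.
- **Disagreements:**
  - The last network reading of the "home" point (confidence 0.63) was clearly wrong, and I ignored it.
  - The right lever took more force at first contact than the left, about 18 N sideways and 26 N upward. I raised the tool slightly and it then went over with no force left on the tool.

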